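# Drive the tight brass plug out of the press guide block

## Task

Take the red-handled drift from the wooden rack and, from above, push its steel rod down through the bore of the grey guide block so that it drives the tight brass plug out of the underside into the catch tray. Push until the drift's collar rests on the block all round, then let go and leave the drift standing in the bore. Leave the blue-handled drift, which is too thick, in the rack.

Things in the scene. Friction and masses are not known exactly. Their poses are not given: they have to be found in the camera images.
- red_drift: Hand drift (push-out tool), 115 mm long, 0.2 kg, upright in a hole of a wooden rack, its collar resting on the rack's top. Origin: centre of the rod's nose (lowest point); z up. Steel rod 18 mm thick from z = 0 to 50 mm, dark collar 44 mm wide from 50 to 57, round red handle 26 mm wide from 57 to 115. Lift it 60 mm to clear the hole. Round: yaw does not matter.
- blue_drift: The other drift in the rack: same shape and origin, but blue handle and a rod 28 mm thick, too thick for the bore; leave it. The fixed rack is 180 x 80 mm, 58 mm high, its two holes 31 mm wide and 90 mm apart along its long side, on the line from one drift to the other.
- stand: Fixed stand, foot 130 x 130 mm; blue cheeks carry an grey guide block 100 x 110 mm. Origin: on the worktop below the axis of the block's central vertical bore (27 mm wide, right through); z up. Block from z = 72 to 102 mm, top flat but for 2 mm screw heads near the corners; catch tray below, floor at 6 mm, lip to 20 mm. With the drift's collar on the block its nose is at z = 52 mm.
- plug: Brass plug 25 mm wide, 22 mm long, with a 32 mm flange 4 mm thick at its foot, 0.06 kg. Origin: centre of the flange's underside; z up. It starts with its top 12 mm below the block's top, flange under the block. Friction grips it: about 10 to 20 N of downward push moves it, for 12 to 14 mm; then it falls freely into the tray.
There are look-alikes about, which are no part of the job. What is shaped like the red_drift but green is not meant.

How it is judged:
On the way, in this order (a step that is already met when the one before it is completed fails the run):
1. the red drift is lifted clear of the rack (height (world z) of red_drift above 0.062 m), for 0.1 s.
2. the red drift's rod is in the bore and pushes on the plug, which is still in the bore (contact force between red_drift and plug above 2 N and horizontal distance between red_drift and stand below 0.012 m and z of red_drift in the frame of stand below 0.098 m and z of plug in the frame of stand above 0.05 m), for 0.05 s.
At the end, for the whole second after the job is handed in: The plug lies at rest in the catch tray under the block (its origin less than 45 mm above the worktop and within 60 mm of the bore's axis); the red drift stands released and at rest in the bore, within 12 mm of its axis and 10 degrees of upright, its collar resting on the block within 5 mm (z of plug in the frame of stand below 0.045 m and horizontal distance between plug and stand below 0.06 m and linear speed of each of plug, red_drift below 0.03 m/s and z of red_drift in the frame of stand between 0.045 and 0.057 m and horizontal distance between red_drift and stand below 0.012 m and angle between red_drift's own z axis and vertical below 0.17 rad); the robot touches nothing.
It fails at once if the blue drift is moved by more than 40 mm (distance of blue_drift from where it was at the start of the episode above 0.04 m).
It also fails if it takes over 45 s, if anything falls off the work surface, if the arm or the gripper's body presses on something with over 40 N, if the wrist force passes 120 N, or if a joint passes its speed limit or range.

## Robot

A 7-joint arm with a two-finger parallel gripper is mounted at the origin on a cart in front of the work surface, level with it; the furniture and walls round the work are solid. World frame = base frame: x ahead of the robot, y to its left, z up, the work surface at z = 0. Lengths are in m, angles in rad, forces in N, time in s.
With the tool pointing down it reaches from about 0.4 to 0.85 m from the base axis. Payload 10.4 kg.
Tool frame: the origin (TCP) lies midway between the tips of the shut fingers; the grasp point (between the pads) lies 19 mm behind it; z points along the fingers, y is the line along which they close (so a half turn about z gives the same grasp; the last joint's range is limited). The gripper opens to 87 mm and grips with 3 to 60 N. Pads are 19 mm wide; open, the fingers measure 117 mm over their backs; the gripper's body (75 mm by 190 mm) begins 51 mm behind the grasp point.
Start: joints at [1.159, 0.332, -0.065, 1.46, 0.022, 1.35, -0.088], TCP at [0.237, -0.578, 0.223] pointing down, gripper open.
Joint ranges: [-2.6, 2.6], [-0.5, 2.12], [-1.47, 1.34], [0.16, 2.42], [-1.27, 4.41], [0.06, 2.06], [-2.6, 2.6]. Speed limits (rad/s): [2.22, 2.22, 2.79, 2.79, 3.14, 3.14, 3.14].

## Interface

Orientations are given as a unit quaternion [x, y, z, w].
In Python, from bench import r gives the robot as it stands.
- The arm moves only by the tool arm_command, never from a script. Its argument "moves" is one flat list of numbers, 4 for each row, row after row: the shift along the tool's x, y, z in cm, then the turn about the tool's z in degrees. A call has 1 to 12 rows; each row shifts and turns the commanded pose from where the row before left it, along the tool's axes as they then stand; what a row does not reach is not made up. A row lasts 1/12 s, in which the tool goes at most 41.7 mm and 7.16 degrees, less where a joint would pass 70% of its speed; a pose out of reach is approached as far as the arm can. A call with a gripper value outside its range is refused whole. "fingers" is the opening in per cent of the stroke, from 0 (shut) to 100 (fully open), set as the call begins (left out, the last holds). The fingers move at their own pace and stop on an object; "squeeze" is the grip in N (left out, the last holds). Time passes only in rows, so rows that do not move let the fingers close. It gives the time, the measured TCP pose, the force, the opening and the grip force at its end, in the units of the state.
- r.read_state(): the state, without advancing time (a new reading comes with each control period).
- r.camera(name): name is "scene" or "side" or "wrist"; returns the picture (400x640x3 uint8, red, green, blue); there is no depth.
- r.camera_info(name): a dict with "fx", "fy", "cx", "cy" (pixels), "origin" and "attitude" of the camera in the world. Camera axes: x right, y up, looking along -z (the intrinsics and any distortion apply to the point x, -y, -z); pixel columns grow to the right and rows downward; lengths in m; the calibration is good to about 2 mm. The wrist camera is an equidistant fisheye: a pixel r from the principal point sees the ray r / f radians off the axis. A picture is of the moment at which its call begins: read the wrist's pose just before it. camera_info takes no time and is no camera call; for the wrist camera it gives the pose at the moment of the call.
- r.close_job(): hands the job in; it is judged then, once.
The state is a dict: "time": time; "joint_positions": joint angles; "joint_vel": joint speeds; "joint_torque": joint torques, N m; "ee_pos": TCP position; "eef_rot": TCP orientation; "ft_force": force on the tool from outside, world axes, zero at the start; "torque": the same for the moment, N m; "width": finger opening in m; "grip_force": force on a finger pad.
Only numpy, scipy, OpenCV 4.12 (cv2) and the standard library are available. Lean on these libraries where they do the work, as an engineer would, in place of code of your own. Each camera call takes 0.05 s, during which the arm holds its last target. There are 200 camera calls.

## Working session

There is one attempt and no reset: what is moved stays moved. The work goes in short steps, Python scripts to look and compute and a tool call to move; the robot and the scene stay as the last step left them, time stands still between calls to the robot, and variables do not carry over. Pictures are saved under pics/ and viewed, at most 10 in all, crops included, and the job is handed in when it is done.

Besides the shell and the picture viewer there is one more tool, called after "Call:" in YAML: its name, and indented under it one key for each argument. arm_command: Moves the arm, as the interface text tells. Its arguments: {"type":"object","properties":{"moves":{"type":"array"},"fingers":{"type":"number"},"squeeze":{"type":"number"}},"required":["moves"]}

```bash
mkdir -p pics; ls
python3 - <<'E'
from bench import r
import cv2
for n in("scene","side"):
    cv2.imwrite(f"pics/{n}0.png",cv2.cvtColor(r.camera(n),cv2.COLOR_RGB2BGR)); print(r.camera_info(n))
s=r.read_state();print(s["time"],s["ee_pos"],s["eef_rot"],s["width"],s["ft_force"])
E
```

```text
pics
{'fx': 492.0991224443962, 'fy': 492.0991224443962, 'cx': 315.14732770997364, 'cy': 203.0078288922208, 'origin': array([0.56910812, 0.57051765, 0.79956117]), 'attitude': array([0.01400889, 0.31063211, 0.94878005, 0.05592738])}
{'fx': 487.1224083427368, 'fy': 487.1224083427368, 'cx': 317.756718739403, 'cy': 204.05641823547572, 'origin': array([ 0.52050822, -0.9001655 ,  0.54941682]), 'attitude': array([ 0.52080485,  0.00180989, -0.00112984,  0.8536731 ])}
0.1 [ 0.23679372 -0.57802573  0.22184255] [ 9.81158826e-01  1.93201833e-01 -1.50916072e-04 -6.21812710e-04] 0.08659493382648405 [ 1.15600057 -0.03417208  0.29786622]
```

View pics/scene0.png

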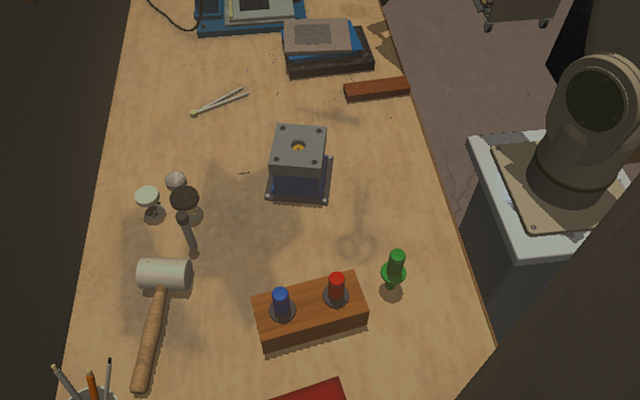

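View pics/side0.png

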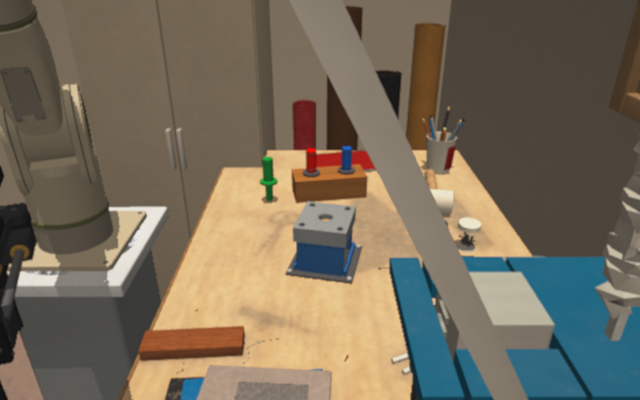

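Candidates are red handle (337,280), blue (281,300) and green (397,262) in the scene view. The red one in the rack fits, and green is excluded by the task. I'll confirm with one crop that also includes the bore.

```bash
python3 - <<'E'
import cv2,numpy as np
a=cv2.imread("pics/scene0.png")
c1=cv2.resize(a[250:350,250:410],None,fx=5,fy=5,interpolation=cv2.INTER_CUBIC)[:, :800]
c2=cv2.resize(a[115:185,260:340],None,fx=5,fy=5,interpolation=cv2.INTER_CUBIC)
cv2.imwrite("pics/c1.png",c1)
b=cv2.imread("pics/side0.png")
d=cv2.resize(b[140:220,290:370],None,fx=5,fy=5,interpolation=cv2.INTER_CUBIC)
cv2.imwrite("pics/c2.png",np.hstack([c2,d[:350]]))
E
cat > h.py <<'E'
from bench import r
import numpy as np
from scipy.spatial.transform import Rotation as R
def onplane(cam,u,v,z):
    i=r.camera_info(cam)
    d=R.from_quat(i["attitude"]).apply([(u-i["cx"])/i["fx"],-(v-i["cy"])/i["fy"],-1])
    return i["origin"]+d*(z-i["origin"][2])/d[2]
E
```

```text
(no output)
```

View pics/c1.png

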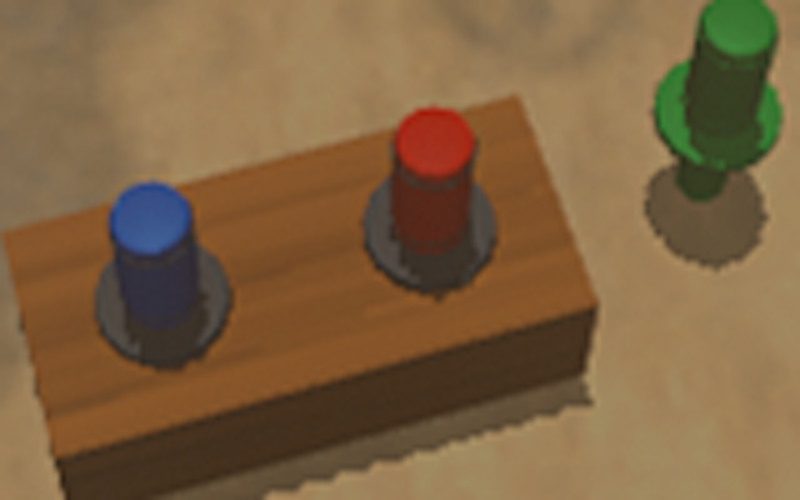

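View pics/c2.png

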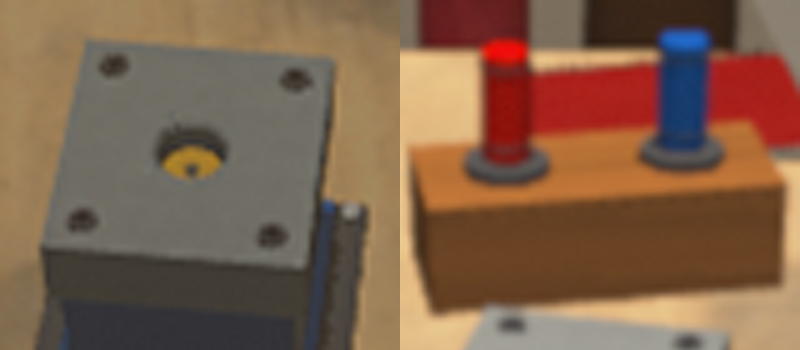

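Run:
```python
from h import *
f=lambda *a:print(np.round(onplane(*a),4))
for p in [("scene",336.7,278.1,.123),("scene",335.7,296.4,.065),("scene",280.1,293.3,.123),("scene",298,144.8,.102),("side",310.4,149.4,.123),("side",346.8,147.8,.123),("side",326,217,.102),("scene",396,253,.18)]: f(*p)
P=[onplane("scene",260+u/5-.1,115+v/5-.1,.104) for u,v in[(113,65),(296,80),(272,236),(82,220)]]
print(np.round(P,4),np.mean(P,0))
s=r.read_state();print(R.from_quat(s["eef_rot"]).as_matrix().round(3))
```

```text
[0.5013 0.2231 0.123 ]
[0.5017 0.226  0.065 ]
[0.5893 0.2382 0.123 ]
[ 0.5329 -0.0798  0.102 ]
[0.5007 0.2211 0.123 ]
[0.5903 0.2311 0.123 ]
[ 0.5344 -0.0847  0.102 ]
[0.4159 0.2224 0.18  ]
[[ 0.5591 -0.1268  0.104 ]
 [ 0.4884 -0.1098  0.104 ]
 [ 0.5069 -0.0306  0.104 ]
 [ 0.5768 -0.0472  0.104 ]] [ 0.53280772 -0.07860144  0.104     ]
[[ 0.925  0.379 -0.001]
 [ 0.379 -0.925  0.001]
 [-0.    -0.001 -1.   ]]
```

Confirmed: red drift top is at crop (435,142), in the rack at about (0.501, 0.223). The bore is at about (0.533, -0.080), with the brass plug visible in it. Blue (152,218) stays, and green (738,25) stands outside the rack. I'll approach with the fingers closing across the rack.

Call:
arm_command:
  moves: [0, 0, -0.5, 6.3, 0.5, -1.5, -0.5, 6.4, 2.2, -2.8, 0, 0, 2.2, -2.8, 0, 0, 2.2, -2.8, 0, 0, 2.2, -2.8, 0, 0, 2.2, -2.8, 0, 0, 2.2, -2.8, 0, 0, 2.2, -2.8, 0, 0, 2.2, -2.8, 0, 0, 2.2, -2.8, 0, 0, 2.2, -2.8, 0, 0]
  fingers: 100
  squeeze: 50

```text
time: 1.1
ee_pos: [0.4083, -0.2482, 0.2324]
eef_rot: [0.997, 0.083, -0.0, 0.0]
ft_force: [1.1, -0.1, 0.3]
width: 0.0872
grip_force: 0.0
```

Call:
arm_command:
  moves: [1.4, -3.7, 0, 0, 1.4, -3.7, 0, 0, 1.4, -3.7, 0, 0, 1.4, -3.7, 0, 0, 1.4, -3.7, 0, 0, 1.4, -3.7, 0, 0, 1.4, -3.7, 0, 0, 1.4, -3.7, 0, 0, 1.4, -3.7, 0, 0, 1.4, -3.7, 0, 0, 1.4, -3.7, 0, 0, 1.4, -3.7, 0, 0]

```text
time: 2.1
ee_pos: [0.4998, 0.2175, 0.2324]
eef_rot: [0.997, 0.083, 0.0, 0.0]
ft_force: [1.0, -1.1, 1.4]
width: 0.0872
grip_force: 0.0
```

Run:
```python
from h import *
import cv2
i=r.camera_info("wrist");s=r.read_state();a=r.camera("wrist")
cv2.imwrite("pics/w1.png",cv2.cvtColor(a,cv2.COLOR_RGB2BGR))
print(i,s["ee_pos"],s["joint_positions"])
```

```text
{'fx': 309.70691628693146, 'fy': 309.70691628693146, 'cx': 317.91480206885575, 'cy': 197.0183847071876, 'origin': array([0.57432409, 0.23020477, 0.39457041]), 'attitude': array([-0.10562191,  0.09009845, -0.63921067,  0.75639672])} [0.4997838  0.21753869 0.23243072] [ 0.2019858   0.23636223 -0.80247723  1.62632876  0.17363981  1.35263401
 -2.02876778]
```

View pics/w1.png

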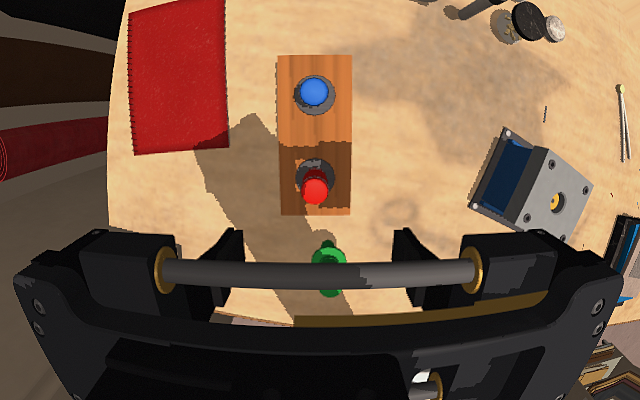

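The wrist view shows red top at (314,187), blue top at (313,93), the bore at about (555,202), and fingers straddling the rack line.

```bash
cat >> h.py <<'E'
def wrist(i,u,v,z):
    d=np.array([u-i["cx"],v-i["cy"]]);n=np.hypot(*d);t=n/i["fx"]
    c=np.array([d[0]/n*np.sin(t),-d[1]/n*np.sin(t),-np.cos(t)])
    w=R.from_quat(i["attitude"]).apply(c)
    return i["origin"]+w*(z-i["origin"][2])/w[2]
E
python3 - <<'E'
from h import *
import cv2
i=r.camera_info("wrist")
a=cv2.imread("pics/w1.png").astype(int);b,g,rr=a[...,0],a[...,1],a[...,2]
m=(rr>200)&(g<70)&(b<70);m[:,:250]=0
y,x=np.nonzero(m);print(x.min(),x.max(),y.min(),y.max())
print(wrist(i,314,187,.123),wrist(i,313,93,.123),wrist(i,555,202,.102))
P=[wrist(i,u,v,.103) for u,v in((541,153),(586,186),(571,249),(527,218))];print(np.round(P,4),np.mean(P,0))
E
```

```text
304 327 179 203
[0.50523825 0.23142787 0.123     ] [0.58759298 0.24669418 0.123     ] [ 0.53572029 -0.06329828  0.102     ]
[[ 0.587  -0.0157  0.103 ]
 [ 0.5669 -0.1153  0.103 ]
 [ 0.4789 -0.129   0.103 ]
 [ 0.509  -0.0227  0.103 ]] [ 0.53546537 -0.07068108  0.103     ]
```

Run:
```python
from h import *
i=r.camera_info("wrist");print(i["origin"],r.read_state()["ee_pos"],r.read_state()["joint_vel"].max())
i["origin"]=np.array([0.57432409, 0.23020477, 0.39457041]);i["attitude"]=np.array([-0.10562191,  0.09009845, -0.63921067,  0.75639672])
print(wrist(i,314.5,187,.123),wrist(i,313,93,.123),wrist(i,555,202,.102))
P=[wrist(i,u,v,.103) for u,v in((541,153),(586,186),(571,249),(527,218))];print(np.mean(P,0))
```

```text
[0.57324504 0.23820336 0.39429443] [0.49868886 0.22570581 0.232114  ] 0.19817609961127666
[0.50645768 0.22221997 0.123     ] [0.58893007 0.2373189  0.123     ] [ 0.53447382 -0.07410567  0.102     ]
[ 0.53414491 -0.08160862  0.103     ]
```

Call:
arm_command:
  moves: [0, 0, 3, 0, 0, 0, 3, 0, 0, 0, 0, 0, 0, 0, 0, 0]

```text
time: 2.48
ee_pos: [0.4989, 0.2153, 0.1718]
eef_rot: [0.997, 0.084, -0.002, 0.0]
ft_force: [0.8, -0.4, 0.1]
width: 0.0872
grip_force: 0.0
```

Call:
arm_command:
  moves: [0.4, -0.65, 1.5, 0, 0, 0, 2, 0, 0, 0, 2, 0, 0, 0, 2, 0, 0, 0, 1.5, 0, 0, 0, 0.5, 0, 0, 0, 0, 0, 0, 0, 0, 0]

```text
time: 3.15
ee_pos: [0.5036, 0.2232, 0.0792]
eef_rot: [0.997, 0.083, 0.001, -0.0]
ft_force: [0.4, -0.7, 1.0]
width: 0.0869
grip_force: 0.0
```

Call:
arm_command:
  moves: [0, 0, 0.2, 0, 0, 0, 0, 0, 0, 0, 0, 0, 0, 0, 0, 0, 0, 0, 0, 0, 0, 0, 0, 0, 0, 0, 0, 0, 0, 0, 0, 0]
  fingers: 0

```text
time: 3.82
ee_pos: [0.5026, 0.2229, 0.0755]
eef_rot: [0.997, 0.083, 0.0, 0.0]
ft_force: [0.2, -0.1, 0.1]
width: 0.0416
grip_force: 0.0
```

Call:
arm_command:
  moves: [0, 0, 0, 0, 0, 0, 0, 0, 0, 0, 0, 0, 0, 0, 0, 0, 0, 0, 0, 0, 0, 0, 0, 0]

```text
time: 4.32
ee_pos: [0.5027, 0.2227, 0.0755]
eef_rot: [0.997, 0.083, -0.0, 0.0]
ft_force: [-0.2, -0.7, 0.9]
width: 0.0252
grip_force: 50.0
```

Call:
arm_command:
  moves: [0, 0, -1, 0, 0, 0, -2, 0, 0, 0, -2, 0, 0, 0, -2, 0, 0, 0, -2, 0, 0, 0, -2, 0, 0, 0, -1.5, 0, 0, 0, 0, 0, 0, 0, 0, 0]

```text
time: 5.07
ee_pos: [0.5027, 0.2233, 0.201]
eef_rot: [0.997, 0.084, 0.001, -0.0]
ft_force: [0.1, 0.1, -2.6]
width: 0.0253
grip_force: 50.0
```

Run:
```python
from h import *
import cv2
s=r.read_state();a=r.camera("scene");b=r.camera("side")
a=cv2.cvtColor(a,cv2.COLOR_RGB2BGR);b=cv2.cvtColor(b,cv2.COLOR_RGB2BGR)
o=np.hstack([cv2.resize(a[190:350,260:420],(400,400),interpolation=2),cv2.resize(b[90:190,260:360],(400,400),interpolation=2)])
cv2.imwrite("pics/l1.png",o);print(s["ee_pos"],s["width"],s["ft_force"])
```

```text
[0.50271837 0.22327801 0.20099796] 0.025272541960434824 [ 0.08700294  0.0597221  -2.55308244]
```

View pics/l1.png

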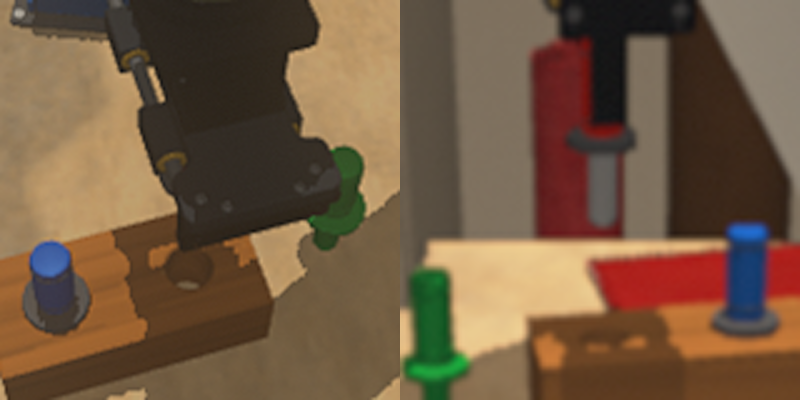

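The drift is gripped upright and clear of the rack. In the side view the nose is at (310.4,145.5).

Run:
```python
from h import *
print(onplane("side",310.2,145.2,.133),onplane("side",310,124.4,.186))
s=r.read_state();p=s["ee_pos"];M=R.from_quat(s["eef_rot"]).as_matrix()
print(M.T@(np.array([.5335,-.080,.201])-p)*100,p)
```

```text
[0.50032452 0.22348937 0.133     ] [0.50046156 0.2225519  0.186     ]
[-1.93729229 30.3703841  -0.14237579] [0.50205286 0.22269127 0.19943953]
```

Call:
arm_command:
  moves: [-0.1, 1.6, 0, 0, -0.2, 2.8, 0, 0, -0.2, 3.2, 0, 0, -0.2, 3.2, 0, 0, -0.2, 3.2, 0, 0, -0.2, 3.2, 0, 0, -0.2, 3.2, 0, 0, -0.2, 3.2, 0, 0, -0.2, 2.8, 0, 0, -0.1, 2.4, 0, 0, -0.05, 1.6, 0, 0, 0, 0, 0, 0]

```text
time: 6.17
ee_pos: [0.5342, -0.0844, 0.1988]
eef_rot: [0.997, 0.081, -0.001, 0.0]
ft_force: [-0.7, -0.5, -2.4]
width: 0.0249
grip_force: 50.0
```

Call:
arm_command:
  moves: [0, 0, 1, 0, 0, 0, 0.5, 0, 0, 0, 0, 0, 0, 0, 0, 0]

```text
time: 6.5
ee_pos: [0.5344, -0.0786, 0.1847]
eef_rot: [0.996, 0.084, -0.001, -0.0]
ft_force: [0.8, -0.3, -0.7]
width: 0.025
grip_force: 50.0
```

Run:
```python
from h import *
import cv2
s=r.read_state();a=r.camera("scene");b=r.camera("side")
a=cv2.cvtColor(a,cv2.COLOR_RGB2BGR);b=cv2.cvtColor(b,cv2.COLOR_RGB2BGR)
o=np.hstack([cv2.resize(a[90:190,250:350],(400,400),interpolation=2),cv2.resize(b[150:250,280:380],(400,400),interpolation=2)])
cv2.imwrite("pics/l2.png",o);print(s["time"],s["ee_pos"],s["ft_force"])
```

```text
6.5 [ 0.53444751 -0.0785936   0.18468406] [ 0.76080771 -0.31351652 -0.68749883]
```

View pics/l2.png

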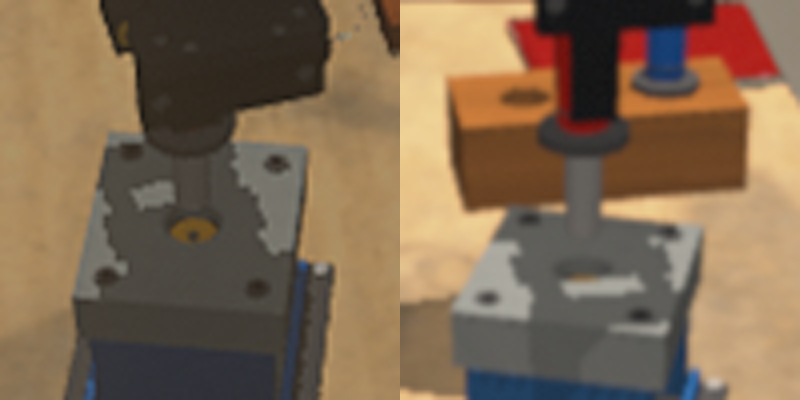

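Both views show the rod laterally over the bore: scene column 193 for both, side column 583 for both. Next I check depth.

Run:
```python
from h import *
print(onplane("side",325.8,207.9,.1172),onplane("side",325.7,217.0,.102),onplane("scene",298.2,147.1,.102))
P=[onplane("scene",250+u/4-.1,90+v/4-.1,.104) for u,v in[(132,151),(276,163),(258,288),(107,276)]];print(np.mean(P,0))
P=[onplane("side",280+u/4-.1,150+v/4-.1,.104) for u,v in[(129,218),(269,231),(241,315),(87,298)]];print(np.mean(P,0))
print(r.read_state()["ee_pos"])
```

```text
[ 0.53406098 -0.07631261  0.1172    ] [ 0.53379622 -0.08472365  0.102     ] [ 0.53307227 -0.0738289   0.102     ]
[ 0.53245201 -0.0790271   0.104     ]
[ 0.53305559 -0.08385086  0.104     ]
[ 0.53501285 -0.07907991  0.18557508]
```

Call:
arm_command:
  moves: [-0.15, 0.2, 0, 0, 0, 0, 0.5, 0, 0, 0, 0.5, 0, 0, 0, 0.5, 0, 0, 0, 0.5, 0, 0, 0, 0.3, 0, 0, 0, 0, 0, 0, 0, 0, 0]

```text
time: 7.27
ee_pos: [0.5337, -0.082, 0.1624]
eef_rot: [0.997, 0.084, -0.0, -0.0]
ft_force: [-0.1, 0.4, -2.9]
width: 0.0253
grip_force: 50.0
```

The rod is in the bore with no contact force. Now I push.

Call:
arm_command:
  moves: [0, 0, 0.3, 0, 0, 0, 0.3, 0, 0, 0, 0.2, 0, 0, 0, 0.2, 0, 0, 0, 0.2, 0, 0, 0, 0.2, 0, 0, 0, 0.2, 0, 0, 0, 0.2, 0]

```text
time: 7.93
ee_pos: [0.5349, -0.0821, 0.147]
eef_rot: [0.997, 0.083, 0.001, 0.001]
ft_force: [-5.1, 0.0, 18.9]
width: 0.0254
grip_force: 50.0
```

Call:
arm_command:
  moves: [0, 0, 0.2, 0, 0, 0, 0.2, 0, 0, 0, 0.2, 0, 0, 0, 0.2, 0, 0, 0, 0.2, 0, 0, 0, 0.2, 0, 0, 0, 0.2, 0, 0, 0, 0.2, 0]

```text
time: 8.6
ee_pos: [0.5338, -0.0821, 0.1282]
eef_rot: [0.997, 0.083, -0.0, -0.0]
ft_force: [-0.2, 0.4, -2.0]
width: 0.0252
grip_force: 50.0
```

Call:
arm_command:
  moves: [0, 0, 0.3, 0, 0, 0, 0.3, 0, 0, 0, 0.2, 0, 0, 0, 0.1, 0, 0, 0, 0.1, 0, 0, 0, 0, 0, 0, 0, 0, 0]

```text
time: 9.18
ee_pos: [0.5337, -0.0821, 0.1195]
eef_rot: [0.997, 0.083, -0.0, 0.0]
ft_force: [-5.5, 1.0, 8.9]
width: 0.0255
grip_force: 50.0
```

Call:
arm_command:
  moves: [0, 0, 0.1, 0, 0, 0, 0, 0, 0, 0, 0, 0]

```text
time: 9.43
ee_pos: [0.5338, -0.0821, 0.1194]
eef_rot: [0.997, 0.083, -0.0, 0.001]
ft_force: [-10.0, 1.2, 18.7]
width: 0.0252
grip_force: 50.0
```

Call:
arm_command:
  moves: [0, 0, 0, 0, 0, 0, 0, 0, 0, 0, 0, 0, 0, 0, 0, 0, 0, 0, 0, 0, 0, 0, 0, 0, 0, 0, 0, 0, 0, 0, 0, 0]
  fingers: 100

```text
time: 10.1
ee_pos: [0.5338, -0.0821, 0.1175]
eef_rot: [0.997, 0.083, -0.0, -0.0]
ft_force: [0.1, -0.0, -0.4]
width: 0.0707
grip_force: 0.0
```

Call:
arm_command:
  moves: [0, 0, -1, 0, 0, 0, -2, 0, 0, 0, -2, 0, 0, 0, -2, 0, 0, 0, -2, 0, 0, 0, -2, 0, 0, -2, -2, 0, 0, -3, 0, 0, 0, -3, 0, 0, 0, -3, 0, 0, 0, 0, 0, 0, 0, 0, 0, 0]

```text
time: 11.1
ee_pos: [0.5153, 0.0282, 0.2485]
eef_rot: [0.996, 0.085, 0.001, 0.0]
ft_force: [0.1, -0.3, -0.4]
width: 0.087
grip_force: 0.0
```

Run:
```python
from h import *
import cv2
s=r.read_state();a=r.camera("scene");b=r.camera("side")
a=cv2.cvtColor(a,cv2.COLOR_RGB2BGR);b=cv2.cvtColor(b,cv2.COLOR_RGB2BGR)
o=np.hstack([cv2.resize(a[100:220,240:360],(400,400),interpolation=2),cv2.resize(b[170:290,270:390],(400,400),interpolation=2)])
cv2.imwrite("pics/l3.png",o);print(s["time"],s["ee_pos"],s["ft_force"],s["width"])
```

```text
11.1 [0.51533349 0.02819738 0.2485171 ] [ 0.05473355 -0.32791883 -0.39555492] 0.08703290788970433
```

View pics/l3.png

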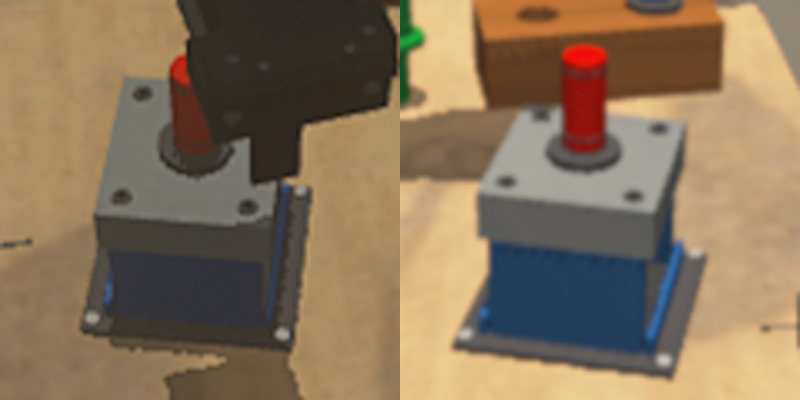

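The drift stands upright with its collar flat on the block (side crop 583,150), and the gripper is clear. The push force rose to about 19 N and dropped to zero after the plug's travel, so the plug has fallen. I'll hand in.

Call:
arm_command:
  moves: [0, 0, 0, 0, 0, 0, 0, 0, 0, 0, 0, 0]

```text
time: 11.45
ee_pos: [0.5156, 0.0255, 0.2475]
eef_rot: [0.997, 0.083, -0.0, -0.0]
ft_force: [0.4, 0.5, 0.9]
width: 0.087
grip_force: 0.0
```

```bash
python3 -c "
from bench import r
print(r.close_job())"
```

```text
the job is handed in; nothing more can be done
None
```

I handed the job in at about 11.5 s, with no verdict returned: the red drift stands released and upright in the bore with its collar on the block; the plug wasn't visible, but the push force dropping to zero says it fell into the tray; I left the blue drift in the rack.

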